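# Cup on the sliding scale, clicked in under the drip tower

### The job

Stand the taller grey cup upright in the middle of the scale's weighing plate, then slide the scale carriage along its bed towards the drip tower until the tower's spring catch has ridden up and dropped into its notch. Feel for it: the notch is somewhere near the tower, and pushing too hard carries the carriage past it. Leave the cup standing on the plate and the catch sitting in the notch, and do not disturb the short cup, the leveling tool or the glass lid.

Things in the scene. Friction and masses are not known exactly. Their poses are not given: they have to be found in the camera images.
- bed: Slide bed fixed to the counter, 160 mm wide (x) and 450 mm long (y): dark walnut base with two steel rails, highest point 24 mm. Origin: centre of its underside. Its +y axis is the direction in which the carriage slides home.
- carriage (a joint): Travel of the aluminium carriage along the bed's +y, in m, 0 to 0.235; starts at 0 to 0.03. Carriage 152 mm wide, 215 long, deck top 40 mm above the counter, carrying the black scale (green rocker on its side). About 1.5 N of friction; it stays where it is left. The notch meets the catch at a travel between 0.16 and 0.215, different each time: it has to be felt.
- catch (a joint): Lift of the tower's upright spring catch (orange cap), in m. 0: carriage not yet under it. Sliding home, a gentle ramp raises it to 0.012 (4 to 8 N of push), then it drops into the notch and reads 0.005. The notch's far face is steep and stops the carriage; pushed with over 20 N it gives way and the catch rides on beyond at 0.012. From there the carriage can be drawn back into the notch.
- cam (a point): Front (+y) lower end of the brass cam strip on the carriage's +x edge (16 mm wide, top 70 mm above the counter). From here towards -y: ramp 42 mm long, crest 10 mm, notch 14 mm (about 6 mm of free play for the 10 mm catch), steep face, then level strip. The notch's near face is upright and holds the carriage against being drawn back.
- bed_end (a point): Middle of the bed's +y end, 24 mm up. The drip tower (not tracked, elsewhere along the bed's +y half each time) stands beyond the bed's +x side: steel column 315 mm high, 125 mm from the bed's middle line, an arm back over that line with a 20 mm nozzle, tip 255 mm above the counter. Its black catch bracket, 91 to 109 mm up, comes within 47 mm of the middle line.
- plate (a point): Centre of the top face of the scale's dark weighing plate, 100 mm (x) by 96 mm (y), 65 mm above the counter; on the carriage, axes as the bed's.
- handle (a point): Middle of the grip of the carriage's upright walnut handle, 85 mm above the counter. The handle is a block 30 mm wide (x), 14 mm thick (y), from the deck up to 105 mm above the counter; it stands on the carriage 125 mm on the -y side of the plate's centre. Axes as the bed's.
- tall_cup: The taller matte grey cup, open on top, 95 mm tall, 62 mm across at the rim, 60 mm at 15 mm height, 54 mm at the foot, wall 4 mm, about 0.22 kg. Origin: centre of its underside, z up through the mouth. Stands on the counter in front of the bed, either on the left or on the right.
- short_cup: The short matte grey cup, 55 mm tall, 66 mm across; origin at the centre of its underside. Bystander.
- leveler: Stainless leveling tool, 58 mm across, with a walnut knob, 66 mm tall in all; origin at the centre of its underside. Bystander.
- carafe_lid: Clear glass carafe lid, 90 mm across, with a glass knob, 42 mm tall in all; origin at the centre of its underside. Bystander.
Not all that is in view belongs to the job. Leave any orange or purple look-alike of the tall_cup alone.

How it is judged:
On the way, in this order (a step that is already met when the one before it is completed fails the run):
1. the tall cup stands upright on the weighing plate while the carriage is still short of the catch (horizontal distance between tall_cup and plate below 0.022 m and z of tall_cup in the frame of plate between -0.004 and 0.004 m and angle between tall_cup's own z axis and vertical below 0.08 rad and value of joint catch below 0.001 m and linear speed of tall_cup below 0.02 m/s), for 0.2 s.
2. the carriage has lifted the catch onto the crest (value of joint catch above 0.0105 m).
At the end, for the whole second after the job is handed in: The tall cup stands upright (within 0.08 rad) on the weighing plate, its centre within 22 mm of the plate's centre; the catch has dropped into the notch (lift between 3.5 and 6.8 mm) after riding over the crest, with the carriage at a travel beyond 0.155 m; carriage and cup are at rest (horizontal distance between tall_cup and plate below 0.022 m and z of tall_cup in the frame of plate between -0.004 and 0.004 m and angle between tall_cup's own z axis and vertical below 0.08 rad and value of joint catch between 0.0035 and 0.0068 m and value of joint carriage above 0.155 m and velocity of joint carriage between -0.005 and 0.005 m/s and linear speed of tall_cup below 0.01 m/s); the robot touches nothing.
It fails at once if the tall cup tips by more than 0.5 rad (angle between tall_cup's own z axis and vertical above 0.5 rad).
It fails at once if the short cup is moved by more than 15 mm (distance of short_cup from where it was at the start of the episode above 0.015 m).
It fails at once if the leveling tool is moved by more than 15 mm (distance of leveler from where it was at the start of the episode above 0.015 m).
It fails at once if the glass lid is moved by more than 15 mm (distance of carafe_lid from where it was at the start of the episode above 0.015 m).
It also fails if it takes over 64 s, if anything falls off the work surface, if the arm or the gripper's body presses on something with over 40 N, if the wrist force passes 120 N, or if a joint passes its speed limit or range.

### The arm

A 6-joint arm with a two-finger parallel gripper is mounted at the origin on the work surface. World frame = base frame: x ahead of the robot, y to its left, z up, the work surface at z = 0. Lengths are in m, angles in rad, forces in N, time in s.
With the tool pointing down it reaches from about 0.3 to 0.875 m from the base axis. Payload 6.4 kg.
Tool frame: the origin (TCP) lies at the very end of the fingers, on their centre line; the grasp point (between the pads) lies 19 mm behind it; x points along the fingers, y is the direction in which the jaws open and shut, and the axes are right-handed (so a half turn about x gives the same grasp; the last joint's range is limited). The gripper opens to 85 mm and grips with 20 to 120 N. Pads are 22 mm wide; open, the fingers measure 114 mm over their backs; the gripper's body (76 mm by 85 mm) begins 54 mm behind the grasp point. The pads swing forward as they close: fully open they stand 13 mm farther back than shut.
Start: joints at [-1.318, 0.181, 1.607, -0, 1.354, -0.206], TCP at [0.255, -0.516, 0.231] pointing down, gripper open.
Joint ranges: [-2.99, 2.99], [-0.89, 2.07], [0.3, 2.58], [-1.14, 4.28], [0, 2.63], [-3.12, 3.12]. Speed limits (rad/s): [2.57, 2.57, 3.01, 3.14, 3.14, 3.14].

### API

Orientations are given as a 3x3 rotation matrix whose columns are the frame's x, y, z axes.
In Python, from plant import * gives the robot as it stands.
- The arm moves only by the tool servo_tool, never from a script. Its argument "deltas" is one flat list of numbers, 7 for each row, row after row: the turn, a rotation vector about the world's x, y, z in degrees, then the shift along the world's x, y, z in m, then the opening in per cent of the stroke, from 0 (shut) to 100 (fully open). A call has 1 to 12 rows; each row is the pose to reach, as a shift and turn from the pose commanded when the call began; what a row does not reach only later rows make up. A row lasts 1/12 s, in which the tool goes at most 41.7 mm and 7.16 degrees, less where a joint would pass 70% of its speed; a pose out of reach is approached as far as the arm can. A call with a gripper value outside its range is refused whole. The fingers move at their own pace and stop on an object; "force" is the grip in N (left out, the last holds). Time passes only in rows, so rows that repeat a pose let the fingers close. It gives the time, the measured TCP pose, the force and the opening at its end, in the units of the state.
- read_state(): the state, without advancing time (a new reading comes with each control period).
- snapshot(name): name is "scene" or "top" or "wrist"; returns a dict with "img" (420x560x3 uint8, red, green, blue), "K" (3x3 intrinsics, pixels), "k1" (the pictures are not rectified: a ray, as slopes to the right and down, at radius r is drawn at 1 + k1 r^2 times it, then the intrinsics apply), "R" (3x3) and "t" (3): a world point X has camera coordinates R X + t; the wrist camera has in their place "T_tool_cam" (4x4, takes a point from camera to tool coordinates, whose origin is the TCP and whose axes are the tool frame's). Camera axes: x right, y down, z forward; pixel columns grow to the right and rows downward; lengths in m; the calibration is good to about 2 mm. A picture is of the moment at which its call begins: read the wrist's pose just before it. There is no depth.
- sign_off(): hands the job in, once; it reports no verdict.
The state is a dict: "time": time; "qpos": joint angles; "dq": joint speeds; "effort": joint torques, N m; "ee_pos": TCP position; "tool_rot": TCP orientation; "contact_force": force on the tool from outside, world axes, zero at the start; "ft_torque": the same for the moment, N m; "width": finger opening in m.
Only numpy, scipy, OpenCV 4.12 (cv2) and the standard library are available. Lean on these libraries where they do the work, as an engineer would, in place of code of your own. Each camera call takes 0.05 s, during which the arm holds its last target. There are 200 camera calls.

## Working session

There is one attempt and no reset: what is moved stays moved. The work goes in short steps, Python scripts to look and compute and a tool call to move; the robot and the scene stay as the last step left them, time stands still between calls to the robot, and variables do not carry over. Pictures are saved under pics/ and viewed, about 8 in all and at most 12, crops included, and the job is handed in when it is done.

Besides the shell and the picture viewer there is one more tool, called as name(argument=value, ...) on one line, values as JSON. servo_tool: Moves the arm, as the interface text tells. Its arguments: {"type":"object","properties":{"deltas":{"type":"array"},"force":{"type":"number"}},"required":["deltas"]}

```bash
mkdir -p pics; ls; cat > h.py <<'E'
from plant import *
import numpy as np, cv2
def save(s,n): cv2.imwrite('pics/'+n+'.png', s['img'][:,:,::-1])
def ray(s,u,v,R=None,t=None):
    K=np.array(s['K']);R=np.array(s['R']) if R is None else R;t=np.array(s['t']) if t is None else t
    d=np.array([(u-K[0,2])/K[0,0],(v-K[1,2])/K[1,1]]);q=d.copy()
    for _ in range(20): q=d/(1+s['k1']*(q@q))
    return -R.T@t, R.T@np.array([q[0],q[1],1])
def onz(s,u,v,z,R=None,t=None):
    o,d=ray(s,u,v,R,t); return (o+d*(z-o[2])/d[2])
def proj(s,X,R=None,t=None):
    K=np.array(s['K']);R=np.array(s['R']) if R is None else R;t=np.array(s['t']) if t is None else t
    c=R@np.array(X)+t;q=c[:2]/c[2];q=q*(1+s['k1']*(q@q));return np.array([K[0,0]*q[0]+K[0,2],K[1,1]*q[1]+K[1,2]])
def wristRt(s,st):
    T=np.array(s['T_tool_cam']);Rw=np.array(st['tool_rot']);p=np.array(st['ee_pos'])
    Rc=Rw@T[:3,:3];o=Rw@T[:3,3]+p
    return Rc.T,-Rc.T@o
E
python3 - <<'E'
from h import *
import pickle
st=read_state();print(st)
D={}
for n in ('scene','top'):
    D[n]=snapshot(n);save(D[n],n+'0');print(n,np.array(D[n]['K']).round(1).tolist(),D[n]['k1'],(-np.array(D[n]['R']).T@D[n]['t']).round(3))
pickle.dump(D,open('d0.pkl','wb'))
E
```

```text
pics
{'time': 0.0, 'qpos': array([-1.31831508e+00,  1.81551964e-01,  1.60800497e+00,  2.08333156e-05,
        1.35380849e+00, -2.06296678e-01]), 'dq': array([ 0.00160621, -0.00149095,  0.00064288, -0.00053684, -0.0007572 ,
       -0.00021933]), 'effort': array([-5.17580556e-04, -4.44875050e+01, -3.51335657e+01, -3.58419757e-04,
        9.24052438e-03,  9.27840972e-06]), 'ee_pos': array([ 0.25452247, -0.51498288,  0.23037949]), 'tool_rot': array([[-4.23152088e-04,  4.42848331e-01, -8.96596440e-01],
       [ 1.72165128e-03, -8.96594869e-01, -4.42848368e-01],
       [-9.99998428e-01, -1.73101862e-03, -3.83034407e-04]]), 'contact_force': array([-0.12060194, -0.39465107,  0.24469075]), 'ft_torque': array([-0.05353508, -0.00484981,  0.02281952]), 'width': 0.08523850099757033}
scene [[448.8, 0.0, 279.9], [0.0, 448.8, 208.8], [0.0, 0.0, 1.0]] -0.13429904346190474 [0.852 0.623 0.8  ]
top [[399.9, 0.0, 282.6], [0.0, 399.9, 205.2], [0.0, 0.0, 1.0]] -0.09383272696498152 [0.443 0.028 0.878]
```

View pics/scene0.png

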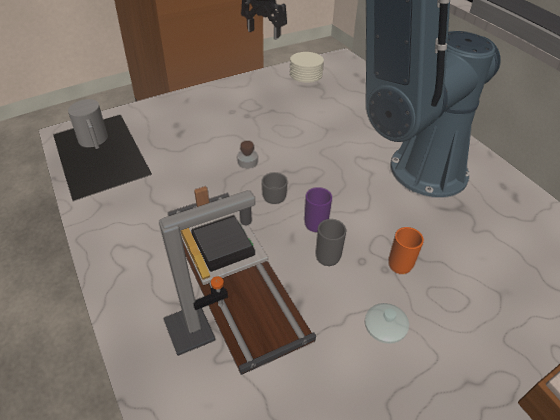

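View pics/top0.png

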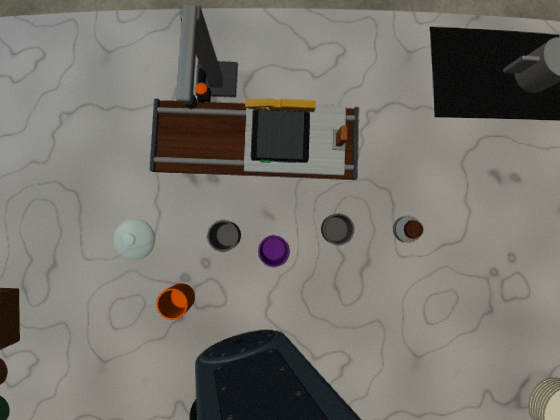

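The scene view shows these cup candidates:

| Object | Scene pixel | Top pixel | Verdict |
|---|---|---|---|
| Tall grey cup | (331,243) | (224,235) | My choice: grey and the taller of the two |
| Short grey cup | (275,188) | (337,229) | Not it |
| Purple cup | (318,210) | (274,251) | Not it |
| Orange cup | (405,250) | (176,301) | Not it |
| Grey mug on the mat | (88,125) | – | Not it |

The plate is at top (281,135), the handle at (342,136) and the orange catch at (202,90).

```bash
python3 - <<'E'
from h import *
import pickle
D=pickle.load(open('d0.pkl','rb'));T=D['top'];S=D['scene']
im=T['img'];g=im.astype(int);sat=g.max(2)-g.min(2);val=g.max(2)
def comps(mask,box,n,minA=60):
    x0,y0,x1,y1=box;m=np.zeros(mask.shape,np.uint8);m[y0:y1,x0:x1]=mask[y0:y1,x0:x1]
    m=cv2.morphologyEx(m,cv2.MORPH_OPEN,np.ones((3,3),np.uint8))
    cs,_=cv2.findContours(m,cv2.RETR_EXTERNAL,cv2.CHAIN_APPROX_NONE)
    for c in sorted(cs,key=cv2.contourArea)[::-1][:2]:
        if cv2.contourArea(c)>minA: print(n,cv2.contourArea(c),cv2.boundingRect(c),cv2.minAreaRect(c))
    return max(cs,key=cv2.contourArea)
def rimfit(c,z,n):  # map contour to plane z, minimal enclosing
    P=np.array([onz(T,u,v,z)[:2] for u,v in c[:,0,:]+0.0]);(q,r)=cv2.minEnclosingCircle((P*1000).astype(np.float32));print(n,'center',np.array(q).round(1),'r',round(r,1))
dark=((val<125)&(sat<40)).astype(np.uint8)
c=comps(dark,(195,205,255,265),'tall');rimfit(c,.095,'tall')
c=comps(dark,(315,205,362,255),'short');rimfit(c,.055,'short')
pl=((val<70)&(sat<30)).astype(np.uint8)
c=comps(pl,(246,106,318,166),'plate')
box=cv2.boxPoints(cv2.minAreaRect(c));W=np.array([onz(T,u,v,.065) for u,v in box]);print(W.round(4).tolist(),W.mean(0).round(4))
br=((g[:,:,0]>150)&(g[:,:,2]<90)&(g[:,:,1]>100)).astype(np.uint8)
c=comps(br,(235,90,330,120),'brass');W=np.array([onz(T,u,v,.07) for u,v in cv2.boxPoints(cv2.minAreaRect(c))]);print(W.round(4).tolist())
orr=((g[:,:,0]>180)&(g[:,:,1]<120)&(g[:,:,2]<60)).astype(np.uint8)
c=comps(orr,(185,75,220,105),'cap',20)
for n,u,v,z in (('lid',134,239,.02),('lev',409,229,.04),('purple',274,251,.095),('orange',176,301,.095),('bedA',154,100,.024),('bedB',152,170,.024),('bedC',357,108,.024),('bedD',355,179,.024),('handletop',342,130,.105)):
    print(n,onz(T,u,v,z).round(3))
cv2.imwrite('pics/crop.png',np.vstack([cv2.resize(im[70:270,140:380][:,:,::-1],(720,600),interpolation=cv2.INTER_CUBIC)]))
E
```

```text
tall 832.5 (206, 220, 35, 33) ((223.5, 235.0), (31.819805145263672, 33.23401641845703), 45.0)
tall center [428.1 119.1] r 33.9
short 832.5 (321, 213, 34, 33) ((337.5, 229.0), (32.0, 33.0), 90.0)
short center [ 437.8 -111.4] r 35.4
plate 2841.0 (251, 109, 59, 54) ((280.1175231933594, 135.41444396972656), (57.758544921875, 51.40147018432617), 2.6025619506835938)
[[0.5802, 0.0678, 0.065], [0.6877, 0.0629, 0.065], [0.6823, -0.0569, 0.065], [0.5744, -0.0506, 0.065]] [0.6312 0.0058 0.065 ]
brass 187.0 (282, 99, 34, 8) ((298.4247741699219, 102.65567016601562), (33.14759063720703, 6.629518508911133), 2.6025619506835938)
brass 141.5 (246, 99, 34, 8) ((262.52911376953125, 102.09771728515625), (33.17628479003906, 6.867394924163818), 1.847610354423523)
[[0.693, 0.0023, 0.07], [0.7071, 0.0016, 0.07], [0.7042, -0.0671, 0.07], [0.6901, -0.0663, 0.07]]
lid [0.418 0.32  0.02 ]
lev [ 0.435 -0.269  0.04 ]
purple [0.396 0.02  0.095]
orange [0.3   0.212 0.095]
bedA [0.721 0.28  0.024]
bedB [0.566 0.281 0.024]
bedC [ 0.702 -0.165  0.024]
bedD [ 0.545 -0.157  0.024]
handletop [ 0.633 -0.115  0.105]
```

View pics/crop.png

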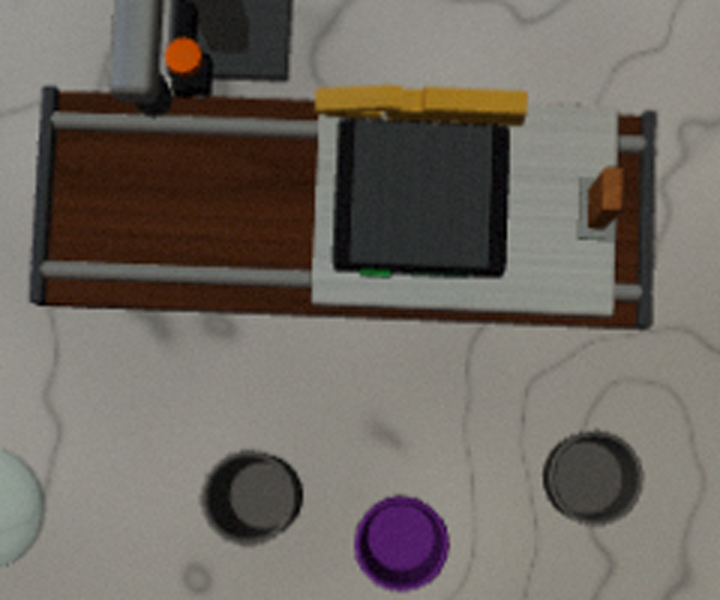

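The crop shows the chosen cup at crop (252,497): grey, with a deep interior, so it is the taller one. The plate centre is at about crop (421,197) and the handle at (605,197). I'll move above the cup now.

servo_tool(deltas=[0,0,0,0.04,0.15,0,100,0,0,0,0.09,0.32,0,100,0,0,0,0.13,0.48,0,100,0,0,0,0.173,0.634,0.0,100,0,0,0,0.173,0.634,0.0,100,0,0,0,0.173,0.634,0.0,100,0,0,0,0.173,0.634,0.0,100,0,0,0,0.173,0.634,0.0,100,0,0,0,0.173,0.634,0.0,100,0,0,0,0.173,0.634,0.0,100,0,0,0,0.173,0.634,0.0,100,0,0,0,0.173,0.634,0.0,100])

```text
time: 1.1
ee_pos: [0.3861, -0.0311, 0.2313]
tool_rot: [[0.001, 0.442, -0.897], [-0.0, -0.897, -0.442], [-1.0, 0.0, -0.0]]
contact_force: [0.4, -0.5, 0.7]
width: 0.0856
```

servo_tool(deltas=[0,0,0,0.011,0.038,0,100,0,0,0,0.022,0.076,0,100,0,0,0,0.032,0.114,0,100,0,0,0,0.042,0.15,0,100,0,0,0,0.042,0.15,0,100,0,0,0,0.042,0.15,0,100])

```text
time: 1.6
ee_pos: [0.4278, 0.1187, 0.2308]
tool_rot: [[-0.001, 0.447, -0.894], [-0.0, -0.894, -0.447], [-1.0, -0.0, 0.001]]
contact_force: [-0.4, 0.0, -0.3]
width: 0.0851
```

```bash
python3 - <<'E'
from h import *
import pickle
st=read_state();W=snapshot('wrist');save(W,'w1');pickle.dump((st,W),open('w1.pkl','wb'))
print(st['ee_pos'],W['K'][0],W['T_tool_cam'])
R,t=wristRt(W,st);print('expected rim px',proj(W,[.428,.119,.095],R,t),'plate',proj(W,[.631,.005,.065],R,t))
E
```

```text
[0.4278182  0.11871825 0.23075757] [332.72318051   0.         278.34598632] [[-1.97643823e-04 -2.94311696e-01  9.55709468e-01 -1.41592678e-01]
 [ 9.99999882e-01 -4.82097696e-04  5.83407515e-05  3.46463356e-04]
 [ 4.43574967e-04  9.55709366e-01  2.94311757e-01 -7.48723005e-02]
 [ 0.00000000e+00  0.00000000e+00  0.00000000e+00  1.00000000e+00]]
expected rim px [277.79760654 192.40750666] plate [494.92373946  42.11869368]
```

View pics/w1.png

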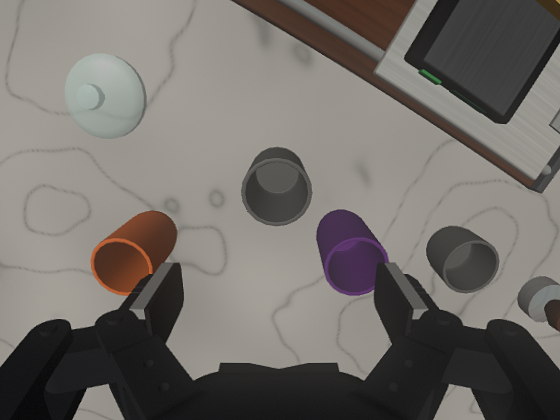

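The wrist view shows the grey tall cup's rim at about (276,191). I predicted (278,192), so the estimate holds, and the jaws clear the purple and orange cups. Descending to grip.

servo_tool(deltas=[0,0,0,0,0,-0.04,100,0,0,0,0,0,-0.08,100,0,0,0,0,0,-0.12,100,0,0,0,0,0,-0.155,100,0,0,0,0,0,-0.18,100,0,0,0,0,0,-0.194,100,0,0,0,0,0,-0.194,100,0,0,0,0,0,-0.194,100], force=40)

```text
time: 2.32
ee_pos: [0.4277, 0.1155, 0.0369]
tool_rot: [[-0.002, 0.441, -0.898], [-0.0, -0.898, -0.441], [-1.0, -0.001, 0.002]]
contact_force: [1.4, -0.8, 0.4]
width: 0.0854
```

servo_tool(deltas=[0,0,0,0,0,0,60,0,0,0,0,0,0,60,0,0,0,0,0,0,60,0,0,0,0,0,0,60,0,0,0,0,0,0,60,0,0,0,0,0,0,60,0,0,0,0,0,0,60,0,0,0,0,0,0,60], force=40)

```text
time: 2.98
ee_pos: [0.4297, 0.1168, 0.0392]
tool_rot: [[0.003, 0.443, -0.896], [-0.0, -0.896, -0.443], [-1.0, 0.002, -0.003]]
contact_force: [-2.0, 0.7, 6.5]
width: 0.0617
```

servo_tool(deltas=[0,0,0,0,0,0.02,60,0,0,0,0,0,0.05,60,0,0,0,0,0,0.08,60,0,0,0,0,0,0.11,60,0,0,0,0.02,-0.011,0.13,60,0,0,0,0.05,-0.028,0.14,60,0,0,0,0.085,-0.048,0.14,60,0,0,0,0.12,-0.067,0.14,60,0,0,0,0.155,-0.087,0.14,60,0,0,0,0.185,-0.104,0.14,60,0,0,0,0.203,-0.114,0.14,60,0,0,0,0.203,-0.114,0.14,60])

```text
time: 3.98
ee_pos: [0.6346, -0.0003, 0.1782]
tool_rot: [[0.004, 0.441, -0.898], [-0.002, -0.898, -0.441], [-1.0, 0.003, -0.002]]
contact_force: [-0.7, -0.9, -2.1]
width: 0.0615
```

```bash
python3 - <<'E'
from h import *
import pickle
st=read_state();print(st['ee_pos'],st['contact_force'],st['width'])
W=snapshot('wrist');S=snapshot('scene');save(W,'w2');pickle.dump((st,W,S),open('w2.pkl','wb'))
R,t=wristRt(W,st)
z=st['ee_pos'][2]-.0368
print('rim if ok',proj(W,[*st['ee_pos'][:2],z+.095],R,t),'plate',proj(W,[.631,.005,.065],R,t), 'scene plate',proj(S,[.631,.005,.065]))
c=S['img'][150:360,130:350];w=W['img']
out=np.hstack([cv2.resize(w,(440,330)),cv2.resize(c,(346,330))]);cv2.imwrite('pics/w2b.png',out[:,:,::-1])
E
```

```text
[ 6.34620962e-01 -3.09553350e-04  1.78176136e-01] [-0.74437535 -0.89550255 -2.09238638] 0.06145265222309914
rim if ok [277.84363606 355.25812327] plate [269.51310566 201.73580091] scene plate [223.623162   236.66043437]
```

View pics/w2b.png

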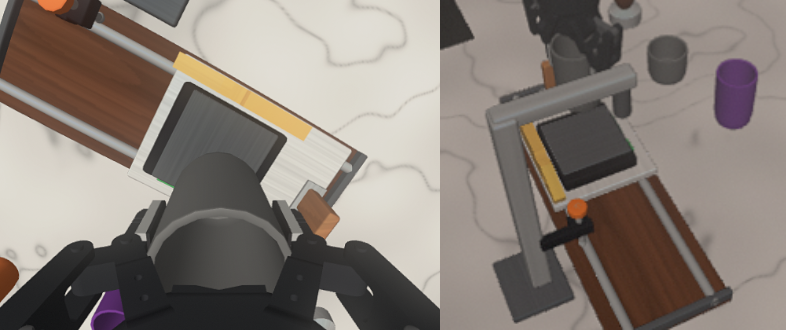

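The cup hangs upright in the jaws, and the plate matches my prediction in both views. Lowering it now.

servo_tool(deltas=[0,0,0,0,0,-0.02,60,0,0,0,0,0,-0.04,60,0,0,0,0,0,-0.055,60,0,0,0,0,0,-0.065,60,0,0,0,0,0,-0.069,60,0,0,0,0,0,-0.069,60,0,0,0,0,0,-0.069,60])

```text
time: 4.67
ee_pos: [0.6315, 0.0031, 0.1093]
tool_rot: [[0.001, 0.443, -0.896], [-0.0, -0.896, -0.443], [-1.0, 0.001, -0.001]]
contact_force: [0.3, -0.1, -2.1]
width: 0.0616
```

```bash
python3 - <<'E'
from h import *
for _ in range(3):
    st=read_state();print(st['ee_pos'],st['contact_force'],st['width']);T=snapshot('top')
save(T,'top1');print('tall rim', proj(T,[.631,.0055,.165]),'plate',proj(T,[.631,.0055,.065]))
E
```

```text
[0.63152093 0.00310895 0.10925675] [ 0.26657849 -0.08140308 -2.10355939] 0.061634500064278654
[0.63195671 0.00291447 0.1096684 ] [ 0.03856044  0.85231058 -1.85974804] 0.06158096122243573
[0.63214497 0.00280628 0.10979757] [-0.31464645  0.25260066 -3.07296888] 0.06169313828696648
tall rim [281.7515974  122.77431295] plate [280.32349912 135.28855501]
```

servo_tool(deltas=[0,0,0,0,0.002,-0.002,60,0,0,0,0,0.002,-0.003,60,0,0,0,0,0.002,-0.004,60,0,0,0,0,0.002,-0.004,60])

```text
time: 5.15
ee_pos: [0.6314, 0.0049, 0.1044]
tool_rot: [[0.0, 0.443, -0.897], [0.0, -0.897, -0.443], [-1.0, 0.0, -0.0]]
contact_force: [-0.5, -0.0, -2.2]
width: 0.0614
```

servo_tool(deltas=[0,0,0,0,0,-0.001,60,0,0,0,0,0,-0.001,60,0,0,0,0,0,-0.001,60])

```text
time: 5.4
ee_pos: [0.6316, 0.0049, 0.1042]
tool_rot: [[0.001, 0.443, -0.897], [0.0, -0.897, -0.443], [-1.0, 0.0, -0.001]]
contact_force: [-3.7, 0.8, 5.4]
width: 0.0615
```

The cup touches the plate (+5 N). Releasing, then rising.

servo_tool(deltas=[0,0,0,0,0,0,100,0,0,0,0,0,0,100,0,0,0,0,0,0,100,0,0,0,0,0,0,100,0,0,0,0,0,0,100,0,0,0,0,0,0,100])

```text
time: 5.9
ee_pos: [0.6313, 0.0048, 0.1032]
tool_rot: [[-0.0, 0.443, -0.897], [-0.0, -0.897, -0.443], [-1.0, -0.0, 0.0]]
contact_force: [0.2, 0.1, 0.4]
width: 0.0855
```

servo_tool(deltas=[0,0,0,0,0,0.01,100,0,0,0,0,0,0.03,100,0,0,0,0,0,0.06,100,0,0,0,0,0,0.095,100,0,0,0,0,0,0.125,100,0,0,0,-0.01,-0.04,0.125,100,0,0,0,-0.01,-0.08,0.125,100,0,0,0,-0.01,-0.12,0.125,100,0,0,0,-0.01,-0.16,0.125,100,0,0,0,-0.01,-0.16,0.125,100])

```text
time: 6.73
ee_pos: [0.621, -0.1626, 0.2294]
tool_rot: [[0.001, 0.437, -0.899], [-0.004, -0.899, -0.437], [-1.0, 0.004, 0.001]]
contact_force: [-0.7, 0.2, 0.4]
width: 0.0854
```

```bash
python3 - <<'E'
from h import *
import pickle
st=read_state();W=snapshot('wrist');T=snapshot('top');S=snapshot('scene');pickle.dump((st,W,T,S),open('p3.pkl','wb'))
print(st['time'],st['ee_pos'],st['contact_force'])
R,t=wristRt(W,st)
print('wrist: rim',proj(W,[.631,.0055,.16],R,t),'plate',proj(W,[.631,.0055,.065],R,t),'handletop',proj(W,[.6255,-.12,.105],R,t))
print('top: rim',proj(T,[.631,.0055,.16]),'plate',proj(T,[.631,.0055,.065]),'hnd',proj(T,[.6255,-.12,.105]))
print('scene: cup',proj(S,[.631,.0055,.16]),'plate',proj(S,[.631,.0055,.065]))
a=cv2.resize(W['img'],(480,360));b=cv2.resize(S['img'][150:310,150:290],(315,360),interpolation=cv2.INTER_CUBIC)
c=cv2.resize(T['img'][60:190,140:400],(480,240),interpolation=cv2.INTER_CUBIC)
o=np.zeros((600,795,3),np.uint8);o[:360,:480]=a;o[:360,480:]=b;o[360:,:480]=c
cv2.imwrite('pics/p3.png',o[:,:,::-1])
E
```

```text
6.7333 [ 0.62096385 -0.16258812  0.22938377] [-0.7403498   0.18090496  0.40687036]
wrist: rim [45.22738465 95.12581424] plate [113.71337511  96.29100898] handletop [232.54204903 169.55830208]
top: rim [281.67096595 123.48041423] plate [280.32349912 135.28855501] hnd [344.36419599 133.55882388]
scene: cup [220.2853516  205.78194135] plate [223.71818965 236.81190354]
```

View pics/p3.png

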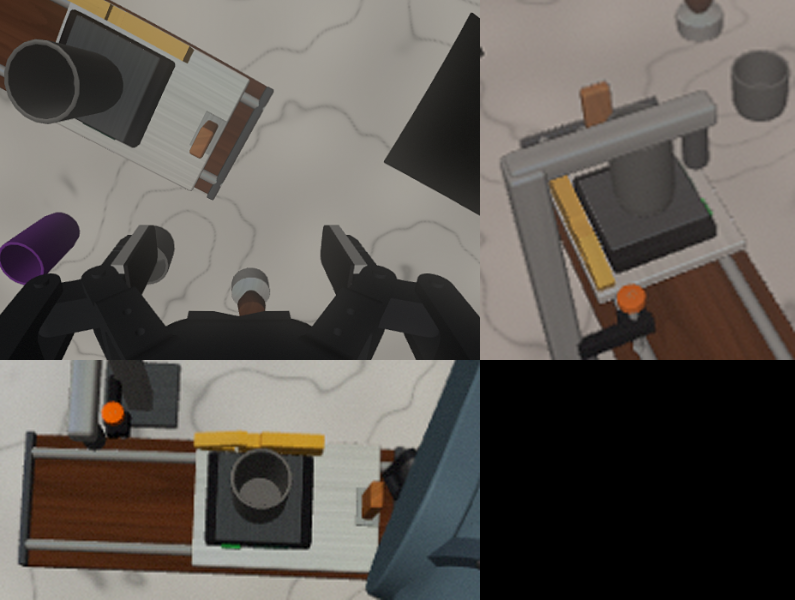

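The cup stands centred on the plate: its rim in the top view is at about (281,125) against a predicted (282,123). Next I'll pin down the handle by its colour.

```bash
python3 - <<'E'
from h import *
import pickle
st,W,T,S=pickle.load(open('p3.pkl','rb'));D=pickle.load(open('d0.pkl','rb'));T=D['top']
R,t=wristRt(W,st);yb=np.array([.0455,.999]);xb=np.array([.999,-.0455])
def m(img,b,n):
    g=cv2.cvtColor(img,cv2.COLOR_RGB2HSV);x0,y0,x1,y1=b
    k=np.zeros(g.shape[:2],np.uint8);k[y0:y1,x0:x1]=((g[:,:,1]>90)&(g[:,:,0]<22)&(g[:,:,2]>70))[y0:y1,x0:x1]
    cs,_=cv2.findContours(k,cv2.RETR_EXTERNAL,cv2.CHAIN_APPROX_NONE);c=max(cs,key=cv2.contourArea);print(n,cv2.boundingRect(c),cv2.approxPolyDP(c,1.5,True)[:,0].tolist())
m(T['img'],(325,118,350,150),'top');m(W['img'],(210,120,262,188),'wrist');m(S['img'],(185,180,215,208),'scene')
h=np.array([.631,.0055])-.125*yb;print('h',h)
for z in (.105,.04):
  for nm,s,a in (('top',T,()),('wrist',W,(R,t)),('scene',S,())):
    print(z,nm,[proj(s,[*(h+i*.015*xb+j*.007*yb),z],*a).round(0).tolist() for i,j in ((-1,-1),(-1,1),(1,1),(1,-1))])
for v,u,z in ((90,202,.12),(90,202,.14)): print('cap',onz(T,u,v,z))
print(onz(T,246,103,.04),onz(T,246,103,.07))
E
```

```text
top (338, 126, 10, 14) [[341, 126], [338, 130], [340, 130], [340, 139], [346, 139], [347, 126]]
wrist (221, 141, 32, 43) [[245, 141], [234, 150], [221, 176], [230, 183], [235, 182], [248, 157], [247, 153], [252, 145]]
scene (195, 187, 14, 20) [[205, 187], [195, 190], [197, 206], [205, 203], [208, 199]]
h [ 0.6253125 -0.119375 ]
0.105 top [[347.0, 141.0], [340.0, 141.0], [341.0, 126.0], [348.0, 126.0]]
0.105 wrist [[231.0, 189.0], [216.0, 181.0], [232.0, 149.0], [248.0, 157.0]]
0.105 scene [[207.0, 185.0], [209.0, 188.0], [197.0, 192.0], [195.0, 188.0]]
0.04 top [[342.0, 148.0], [335.0, 147.0], [335.0, 134.0], [342.0, 134.0]]
0.04 wrist [[240.0, 173.0], [227.0, 167.0], [241.0, 140.0], [253.0, 147.0]]
0.04 scene [[210.0, 205.0], [212.0, 208.0], [200.0, 212.0], [198.0, 209.0]]
cap [0.70842112 0.15838221 0.12      ]
cap [0.70142558 0.1549402  0.14      ]
[0.70721001 0.07771008 0.04      ] [0.69776176 0.07592784 0.07      ]
```

servo_tool(deltas=[0,0,-6,0.001,0.008,0,50,0,0,-12,0.002,0.016,0,50,0,0,-18,0.003,0.024,0,50,0,0,-24,0.004,0.032,0,50,0,0,-29,0.0045,0.036,0,50,0,0,-29,0.0045,0.036,0,50,0,0,-29,0.0045,0.036,0,50,0,0,-29,0.0045,0.036,0,50])

```text
time: 7.55
ee_pos: [0.6259, -0.1184, 0.2285]
tool_rot: [[0.0, -0.043, -0.999], [-0.0, -0.999, 0.043], [-1.0, 0.0, -0.0]]
contact_force: [0.0, -0.6, -0.2]
width: 0.0425
```

```bash
python3 - <<'E'
from h import *
st=read_state();W=snapshot('wrist');print(st['ee_pos'],st['width'],st['tool_rot'][:,1],st['contact_force'])
R,t=wristRt(W,st);h=np.array([.6253,-.1194]);yb=np.array([.0455,.999]);xb=np.array([.999,-.0455])
o=W['img'].copy()
for z,c in ((.105,(0,255,0)),(.04,(0,0,255))):
  p=np.array([proj(W,[*(h+i*.015*xb+j*.007*yb),z],R,t) for i,j in ((-1,-1),(-1,1),(1,1),(1,-1))]);print(p.round().tolist())
  cv2.polylines(o,[p.round().astype(np.int32)],True,c,1)
cv2.imwrite('pics/w4.png',o[:,:,::-1])
E
```

```text
[ 0.62586059 -0.11836849  0.22848217] 0.04248863619488874 [-4.34643821e-02 -9.99054973e-01  9.39369070e-05] [ 0.01654358 -0.61103016 -0.21832581]
[[287.0, 215.0], [271.0, 215.0], [271.0, 180.0], [288.0, 180.0]]
[[286.0, 194.0], [272.0, 194.0], [272.0, 165.0], [286.0, 166.0]]
```

View pics/w4.png

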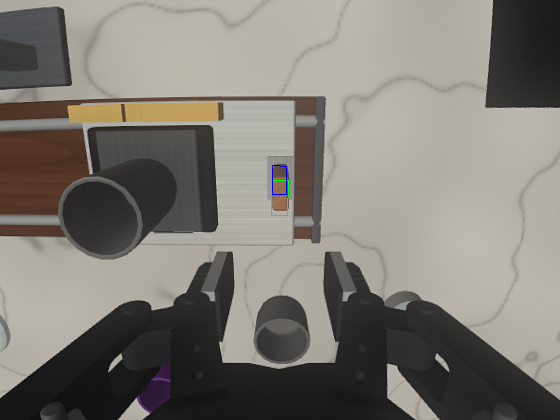

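The wrist view shows the handle at u 272–288, v 180–211, matching the prediction to about 3 mm, and it lies between the half-open jaws. Descending and gripping it.

servo_tool(deltas=[0,0,0,0.002,0,-0.04,50,0,0,0,0.002,0,-0.08,50,0,0,0,0.002,0,-0.11,50,0,0,0,0.002,0,-0.135,50,0,0,0,0.002,0,-0.15,50,0,0,0,0.002,0,-0.16,50,0,0,0,0.002,0,-0.162,50,0,0,0,0.002,0,-0.162,50], force=25)

```text
time: 8.27
ee_pos: [0.6278, -0.1193, 0.0661]
tool_rot: [[-0.001, -0.047, -0.999], [0.0, -0.999, 0.047], [-1.0, -0.0, 0.001]]
contact_force: [-0.1, 0.1, 0.1]
width: 0.0428
```

servo_tool(deltas=[0,0,0,0,0,0,35,0,0,0,0,0,0,28,0,0,0,0,0,0,22,0,0,0,0,0,0,18,0,0,0,0,0,0,14,0,0,0,0,0,0,10,0,0,0,0,0,0,10,0,0,0,0,0,0,10,0,0,0,0,0,0,10], force=25)

```text
time: 9.02
ee_pos: [0.6285, -0.1195, 0.0675]
tool_rot: [[0.002, -0.047, -0.999], [-0.001, -0.999, 0.047], [-1.0, 0.001, -0.002]]
contact_force: [-1.0, -0.8, 5.7]
width: 0.0136
```

```bash
python3 - <<'E'
from h import *
for _ in range(2):
    st=read_state();print(st['ee_pos'],st['contact_force'],st['width']);S=snapshot('scene')
save(S,'s5');W=snapshot('wrist');save(W,'w5')
E
```

```text
[ 0.62850037 -0.11949597  0.06751984] [-0.95035499 -0.81627808  5.68440749] 0.013553390641827059
[ 0.62849011 -0.11948035  0.0675158 ] [-1.0990222  -0.98557297  5.98460804] 0.01388874583196714
```

The handle is gripped (14 mm). Sliding smoothly over the free stretch, which I estimate at 75 mm before the ramp.

servo_tool(deltas=[0,0,0,0.0,0.001,0,10,0,0,0,0.0,0.004,0,10,0,0,0,0.0,0.009,0,10,0,0,0,0.001,0.015,0,10,0,0,0,0.001,0.022,0,10,0,0,0,0.0013,0.029,0,10,0,0,0,0.0016,0.036,0,10,0,0,0,0.002,0.043,0,10,0,0,0,0.0022,0.049,0,10,0,0,0,0.0024,0.054,0,10,0,0,0,0.0026,0.058,0,10,0,0,0,0.0027,0.06,0,10])

```text
time: 10.17
ee_pos: [0.6313, -0.0587, 0.0675]
tool_rot: [[0.002, -0.047, -0.999], [-0.001, -0.999, 0.047], [-1.0, 0.0, -0.002]]
contact_force: [-0.7, -1.7, 7.5]
width: 0.0136
```

servo_tool(deltas=[0,0,0,0.0001,0.003,0,10,0,0,0,0.0003,0.006,0,10,0,0,0,0.0004,0.009,0,10,0,0,0,0.0005,0.012,0,10,0,0,0,0.0007,0.015,0,10,0,0,0,0.0008,0.018,0,10,0,0,0,0.0009,0.021,0,10,0,0,0,0.0011,0.024,0,10,0,0,0,0.0012,0.027,0,10,0,0,0,0.0013,0.029,0,10,0,0,0,0.0014,0.03,0,10,0,0,0,0.0014,0.03,0,10])

```text
time: 11.17
ee_pos: [0.6326, -0.0299, 0.0675]
tool_rot: [[0.002, -0.047, -0.999], [-0.002, -0.999, 0.047], [-1.0, 0.002, -0.002]]
contact_force: [-2.0, -4.4, 7.6]
width: 0.0138
```

```bash
python3 - <<'E'
from h import *
import pickle
st=read_state();print(st['ee_pos'],st['contact_force'],st['width'])
D=pickle.load(open('d0.pkl','rb'));S=snapshot('scene');T=snapshot('top')
def cap(im,b):
    g=im.astype(int);x0,y0,x1,y1=b;k=((g[:,:,0]>150)&(g[:,:,1]<130)&(g[:,:,2]<70)&(g[:,:,0]-g[:,:,1]>70))[y0:y1,x0:x1];v,u=np.nonzero(k);return u.mean()+x0,v.mean()+y0,k.sum()
for s in (D['scene'],S): print('scene cap',cap(s['img'],(200,262,240,305)))
X=np.array([.705,.157,.13]);print(proj(S,X),proj(S,X+[0,0,.012]))
a=cv2.resize(S['img'][150:360,130:350],(420,400),interpolation=cv2.INTER_CUBIC);b=cv2.resize(T['img'][60:190,140:330],(380,260),interpolation=cv2.INTER_CUBIC)
o=np.zeros((400,800,3),np.uint8);o[:,:420]=a;o[:260,420:]=b;cv2.imwrite('pics/p6.png',o[:,:,::-1])
E
```

```text
[ 0.63257122 -0.02988804  0.06747673] [-1.95108562 -4.39031444  7.61487797] 0.013819142068040125
scene cap (np.float64(216.5533980582524), np.float64(281.93203883495147), np.int64(103))
scene cap (np.float64(216.54736842105262), np.float64(281.93684210526317), np.int64(95))
[218.57219517 282.71076425] [218.00748056 278.79917245]
```

View pics/p6.png

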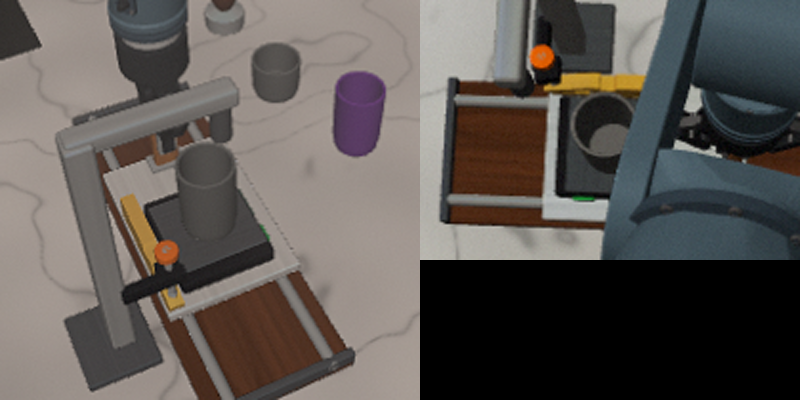

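In both views the cup is upright on the plate. The cap hasn't lifted yet, and force is just starting (-4.4 N), so the ramp begins here. I'll go slower from this point.

servo_tool(deltas=[0,0,0,0.0001,0.002,0,10,0,0,0,0.0002,0.004,0,10,0,0,0,0.0003,0.006,0,10,0,0,0,0.0004,0.008,0,10,0,0,0,0.0005,0.01,0,10,0,0,0,0.0006,0.012,0,10,0,0,0,0.0006,0.014,0,10,0,0,0,0.0007,0.016,0,10,0,0,0,0.0008,0.018,0,10,0,0,0,0.0009,0.02,0,10,0,0,0,0.0009,0.02,0,10])

```text
time: 12.18
ee_pos: [0.6335, -0.0096, 0.0675]
tool_rot: [[0.002, -0.047, -0.999], [-0.001, -0.999, 0.047], [-1.0, 0.001, -0.002]]
contact_force: [-1.4, -3.3, 6.6]
width: 0.0135
```

```bash
cat > cap.py <<'E'
from h import *
import pickle
st=read_state();print(st['time'],st['ee_pos'].round(4),st['contact_force'].round(2),st['width'].round(4))
D=pickle.load(open('d0.pkl','rb'));S=snapshot('scene')
def cap(im,b=(200,262,240,305)):
    g=im.astype(int);x0,y0,x1,y1=b;k=((g[:,:,0]>150)&(g[:,:,1]<130)&(g[:,:,2]<70)&(g[:,:,0]-g[:,:,1]>70))[y0:y1,x0:x1];v,u=np.nonzero(k);return np.array([u.mean()+x0,v.mean()+y0])
d=cap(S['img'])-cap(D['scene']['img']);print('cap shift px',d.round(2),'lift mm ~',(-d[1]/3.91*12).round(1))
pickle.dump(S,open('last.pkl','wb'))
E
python3 cap.py
```

```text
Traceback (most recent call last):
  File "cap.py", line 3, in <module>
    st=read_state();print(st['time'],st['ee_pos'].round(4),st['contact_force'].round(2),st['width'].round(4))
                                                                                        ^^^^^^^^^^^^^^^^^
AttributeError: 'float' object has no attribute 'round'
```

```bash
sed -i "s/st\['width'\].round(4)/round(st['width'],4)/" cap.py; python3 cap.py
```

```text
12.1833 [ 0.6335 -0.0096  0.0675] [-1.44 -3.28  6.57] 0.0135
cap shift px [-0.15 -1.96] lift mm ~ 6.0
```

The catch has lifted about 6 mm, halfway up the ramp. Now on to the crest.

servo_tool(deltas=[0,0,0,0.0001,0.002,0,10,0,0,0,0.0002,0.004,0,10,0,0,0,0.0003,0.006,0,10,0,0,0,0.0004,0.008,0,10,0,0,0,0.0005,0.01,0,10,0,0,0,0.0006,0.012,0,10,0,0,0,0.0006,0.014,0,10,0,0,0,0.0007,0.016,0,10,0,0,0,0.0008,0.018,0,10,0,0,0,0.0009,0.02,0,10,0,0,0,0.0009,0.02,0,10])

```text
time: 13.15
ee_pos: [0.6344, 0.0107, 0.0675]
tool_rot: [[0.002, -0.047, -0.999], [-0.001, -0.999, 0.047], [-1.0, 0.001, -0.002]]
contact_force: [-2.3, -1.6, 8.4]
width: 0.0135
```

```bash
python3 cap.py
```

```text
13.15 [0.6344 0.0107 0.0675] [-2.33 -1.6   8.37] 0.0135
cap shift px [-0.49 -3.66] lift mm ~ 11.2
```

servo_tool(deltas=[0,0,0,0.0,0.001,0,10,0,0,0,0.0001,0.002,0,10,0,0,0,0.0001,0.003,0,10,0,0,0,0.0002,0.004,0,10,0,0,0,0.0002,0.005,0,10,0,0,0,0.0003,0.006,0,10,0,0,0,0.0003,0.006,0,10])

```text
time: 13.78
ee_pos: [0.6347, 0.0171, 0.0675]
tool_rot: [[0.002, -0.047, -0.999], [-0.0, -0.999, 0.047], [-1.0, 0.0, -0.002]]
contact_force: [-1.5, -1.7, 7.7]
width: 0.0137
```

```bash
python3 cap.py
```

```text
13.7833 [0.6347 0.0171 0.0675] [-1.51 -1.73  7.66] 0.0137
cap shift px [-0.53 -3.74] lift mm ~ 11.5
```

servo_tool(deltas=[0,0,0,0.0,0.001,0,10,0,0,0,0.0001,0.002,0,10,0,0,0,0.0001,0.003,0,10,0,0,0,0.0001,0.003,0,10])

```text
time: 14.17
ee_pos: [0.6349, 0.021, 0.0675]
tool_rot: [[0.002, -0.047, -0.999], [0.001, -0.999, 0.047], [-1.0, -0.001, -0.002]]
contact_force: [0.0, 3.1, 6.9]
width: 0.0135
```

```bash
python3 cap.py
```

```text
14.1667 [0.6349 0.021  0.0675] [0.04 3.15 6.92] 0.0135
cap shift px [-0.24 -3.04] lift mm ~ 9.3
```

The force has changed sign (+3 N) and the cap is dropping. Holding for a moment and re-reading.

servo_tool(deltas=[0,0,0,0.0,0.0005,0,10,0,0,0,0.0,0.001,0,10,0,0,0,0.0,0.001,0,10])

```text
time: 14.47
ee_pos: [0.635, 0.0222, 0.0675]
tool_rot: [[0.002, -0.047, -0.999], [0.001, -0.999, 0.047], [-1.0, -0.001, -0.002]]
contact_force: [0.9, 4.9, 7.3]
width: 0.0135
```

```bash
python3 cap.py
```

```text
14.4667 [0.635  0.0222 0.0675] [0.91 4.9  7.3 ] 0.0135
cap shift px [-0.21 -2.44] lift mm ~ 7.5
```

servo_tool(deltas=[0,0,0,0.0,0.0005,0,10,0,0,0,0.0,0.001,0,10,0,0,0,0.0001,0.0015,0,10,0,0,0,0.0001,0.002,0,10,0,0,0,0.0001,0.002,0,10])

```text
time: 14.93
ee_pos: [0.635, 0.023, 0.0675]
tool_rot: [[0.002, -0.047, -0.999], [-0.001, -0.999, 0.047], [-1.0, 0.0, -0.002]]
contact_force: [-1.5, -1.4, 7.0]
width: 0.014
```

```bash
python3 cap.py
```

```text
14.9333 [0.635  0.023  0.0675] [-1.46 -1.44  6.95] 0.014
cap shift px [-0.15 -1.42] lift mm ~ 4.3
```

The catch has dropped: lift is about 4–5 mm and the force is back to plain friction. I'll nudge 1 mm into the free play, then open gently.

servo_tool(deltas=[0,0,0,0.0,0.0005,0,10,0,0,0,0.0,0.001,0,10,0,0,0,0.0,0.001,0,10,0,0,0,0.0,0.001,0,10])

```text
time: 15.32
ee_pos: [0.635, 0.0234, 0.0675]
tool_rot: [[0.002, -0.047, -0.999], [-0.001, -0.999, 0.047], [-1.0, 0.001, -0.002]]
contact_force: [-1.2, -3.7, 6.7]
width: 0.0134
```

```bash
python3 cap.py
```

```text
15.3167 [0.635  0.0234 0.0675] [-1.16 -3.73  6.71] 0.0134
cap shift px [-0.16 -1.45] lift mm ~ 4.4
```

servo_tool(deltas=[0,0,0,0,-0.0005,0,30,0,0,0,0,-0.0005,0,40,0,0,0,0,-0.0005,0,50,0,0,0,0,-0.0005,0,50,0,0,0,0,-0.0005,0,50,0,0,0,0,-0.0005,0,50])

```text
time: 15.87
ee_pos: [0.634, 0.0235, 0.066]
tool_rot: [[-0.001, -0.047, -0.999], [0.0, -0.999, 0.047], [-1.0, -0.0, 0.001]]
contact_force: [-0.1, 0.7, -0.5]
width: 0.0425
```

servo_tool(deltas=[0,0,0,0,0,0.01,50,0,0,0,0,0,0.03,50,0,0,0,0,0,0.06,50,0,0,0,0,0,0.09,50,0,0,0,0,-0.01,0.12,50,0,0,0,0,-0.04,0.13,50,0,0,0,0,-0.08,0.13,50,0,0,0,0,-0.12,0.13,50,0,0,0,0,-0.16,0.13,50,0,0,0,0,-0.2,0.13,50,0,0,0,0,-0.2,0.13,50,0,0,0,0,-0.2,0.13,50])

```text
time: 16.87
ee_pos: [0.6339, -0.1793, 0.1969]
tool_rot: [[0.001, -0.051, -0.999], [-0.0, -0.999, 0.051], [-1.0, 0.0, -0.001]]
contact_force: [0.1, -0.1, 0.1]
width: 0.0427
```

```bash
python3 cap.py; python3 - <<'E'
from h import *
S=snapshot('scene');T=snapshot('top');D=__import__('pickle').load(open('d0.pkl','rb'))
c=lambda s:cv2.resize(s['img'][160:330,150:320],(400,400),interpolation=cv2.INTER_CUBIC)
b=cv2.resize(T['img'][60:190,140:400],(400,200),interpolation=cv2.INTER_CUBIC)
o=np.zeros((600,800,3),np.uint8);o[:400,:400]=c(S);o[:400,400:]=c(D['scene']);o[400:,:400]=b;o[400:,400:]=cv2.resize(T['img'][180:290,100:440],(400,200))
cv2.imwrite('pics/p7.png',o[:,:,::-1])
E
```

```text
16.8667 [ 0.6339 -0.1793  0.1969] [ 0.07 -0.05  0.12] 0.0427
cap shift px [-0.16 -1.66] lift mm ~ 5.1
```

View pics/p7.png

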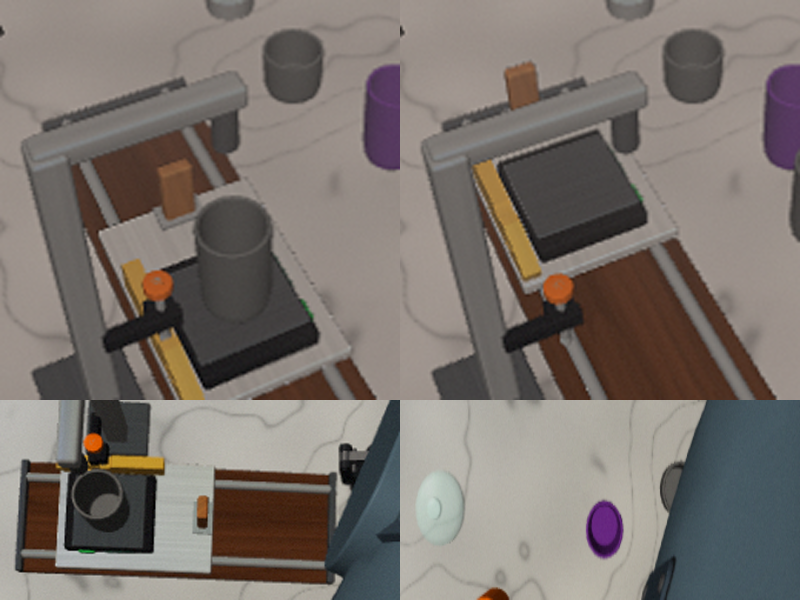

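```bash
python3 - <<'E'
from h import *
T=snapshot('top');g=T['img'].astype(int)
f=lambda x,y:(140+x*.65,60+(y-400)*.65)
print('plate',onz(T,*f(112,513),.065).round(3),'rim',onz(T,*f(97,495),.16).round(3))
E
python3 cap.py
```

```text
plate [0.635 0.144 0.065] rim [0.635 0.149 0.16 ]
17.0667 [ 0.6343 -0.1752  0.1965] [ 0.35  0.06 -0.75] 0.0425
cap shift px [-0.2  -1.67] lift mm ~ 5.1
```

The cup is within about 5 mm of the plate centre, the catch lift is 5.1 mm and steady, and the arm is clear. Handing in.

```bash
python3 -c "
from plant import *
print(sign_off())"
```

```text
the job is handed in; nothing more can be done
None
```

The tall grey cup is standing on the weighing plate and the tower's catch is sitting in the carriage notch. I handed the job in at about 17 s; the hand-in gives no verdict.

- **Cup:** I gripped it, set it on the plate until it touched (about 5 N) and let go. In the last top view its rim centre was about 5 mm from the plate centre, and it looked upright.
- **Catch:** I gripped the handle and slid the carriage about 0.14 m, slowing where the ramp began. The cap rose to about 11.5 mm on the crest, dropped, and the push fell back to about 1.5 N. A final 1 mm nudge moved the carriage only 0.4 mm at under 4 N, far below the 20 N that would carry it past. After release the lift read 5.1 mm twice and was steady.
- **Arm:** It finished clear of everything.
- **Bystanders:** The short cup looked unmoved in the final scene view. The lid and leveling tool were never approached, but I did not measure any of the three at the end.

No check failed. Carriage travel was not measured directly; I take it to be past 0.155 m only because the catch is in the notch. Lift came from camera pixels, so it is good to about 1 mm; it read 4.3–4.4 mm just before release and 5.1 mm after.

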